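# Turn a handle's flat up in the burning cradle and clamp it

## Robot

A 6-joint arm with a two-finger parallel gripper is mounted at the origin on a cart in front of the work surface, level with it; the furniture and walls round the work are solid. World frame = base frame: x ahead of the robot, y to its left, z up, the work surface at z = 0. Lengths are in mm, angles in rad, forces in N, time in s.
With the tool pointing down it reaches from about 400 to 925 mm from the base axis. Payload 12.5 kg.
Tool frame: the origin (TCP) lies midway between the tips of the shut fingers; the grasp point (between the pads) lies 19 mm behind it; z points along the fingers, y is the line along which they close (so a half turn about z gives the same grasp; the last joint's range is limited). The gripper opens to 95 mm and grips with 3 to 60 N. Pads are 20 mm wide; open, the fingers measure 119 mm over their backs; the gripper's body (75 mm by 180 mm) begins 59 mm behind the grasp point.
Start: joints at [-0.106, 0.491, 1.559, -0, 1.092, -0.106], TCP at [625.017, 0.021, 214.661] pointing down, gripper open.
Joint ranges: [-3.1, 3.1], [-0.84, 2.19], [0.05, 2.79], [-1.13, 4.28], [0.06, 2.93], [-2.69, 2.69]. Speed limits (rad/s): [2.22, 2.22, 2.79, 3.14, 3.14, 3.14].

## Interface

Orientations are given as [roll, pitch, yaw] about the fixed x, y, z axes, in that order (R = Rz(yaw) Ry(pitch) Rx(roll)).
In Python, from cell import readout, eyes, env gives the robot as it stands.
- The arm moves only by the tool move_arm, never from a script. Its argument "plan" is a list of rows, each a list of 3 entries, a list of its own where there are three numbers: the turn, a rotation vector about the tool's x, y, z in degrees, then the shift along the tool's x, y, z in m, then the gripper command: -1 is shut, 1 is fully open, values between are in proportion. In form: [[[ax, ay, az], [x, y, z], jaw], ...]. A call has 1 to 5 rows; each row is the pose to reach, as a shift and turn from the pose commanded when the call began, along the tool's axes at that moment; what a row does not reach only later rows make up. A row lasts 1/8 s, in which the tool goes at most 62.5 mm and 10.7 degrees, less where a joint would pass 70% of its speed; a pose out of reach is approached as far as the arm can. A call with a gripper value outside its range is refused whole. The fingers move at their own pace and stop on an object; the grip force is fixed at half the most. Time passes only in rows, so rows that repeat a pose let the fingers close. It gives the time, the measured TCP pose, the force, the opening and the grip force at its end, in the units of the state.
- readout.state(): the state, without advancing time (a new reading comes with each control period).
- eyes.read_camera(name): name is "scene" or "side" or "wrist"; returns a dict with "img" (384x512x3 uint8, red, green, blue), "K" (3x3 intrinsics, pixels), "extrinsics" (4x4, takes a point from camera to world coordinates). Camera axes: x right, y up, looking along -z (the intrinsics and any distortion apply to the point x, -y, -z); pixel columns grow to the right and rows downward; lengths in mm; the calibration is good to about 2 mm. A picture is of the moment at which its call begins. There is no depth.
- env.job_done(): hands the job in; it is judged then, once.
Trained networks look in a picture, given as the dict that the camera call returned (one of the last four; its "shot" number tells which), for a name from the list of things; names that differ only in an ending like _2 or _b are one class to them, and where a whole thing is asked for, a point or a joint stands for the part that bears it (a point fixed in the world has none). Each returns a list of dicts, best first, with "score" (0 to 1); they miss things now and then, are a little off and sometimes report something else, mostly with a low value. They report only what shows in the picture. A call takes as long as a camera call. They do not tell look-alikes from the thing itself.
- eyes.cut_out(picture, name): "mask" (384x512 bool, what is visible of it) and "uv" ([column, row] in pixels, amid what is visible of it).
The state is a dict: "t": time; "joints": joint angles; "qvel": joint speeds; "tau": joint torques, N m; "eef_pos": TCP position; "tcp_rot": TCP orientation; "ft_force": force on the tool from outside, world axes, zero at the start; "moment": the same for the moment, N m; "opening": opening from 0.0 (shut) to 1.0 (fully open); "grip_force": force on a finger pad.
Only numpy, scipy, OpenCV 4.12 (cv2) and the standard library are available. Lean on these libraries where they do the work, as an engineer would, in place of code of your own. Each camera call takes 0.05 s, during which the arm holds its last target. There are 200 camera calls.

## Task

The turned wooden handle in the cradle is to have a mark burned on its flat, but it is clamped with the flat facing the wrong way. Loosen the clamp knob fully, turn the handle until its flat faces straight up, then tighten the knob right to its stop so that the clamp's foot sits square on the flat. Do not push or tip the things standing around, and let go of everything at the end.

Things in the scene. Friction and masses are not known exactly. Their poses are not given: they have to be found in the camera images.
- handle_barrel (a point): Middle of the round barrel (44 mm diameter, free 28 mm to each side of this point along the axis) of the turned wooden handle, on its level axis, 105 mm above the table. Turns with the handle: y = along the axis, from the clamp end to the stub end; z = squarely out of the flat, so z straight up means that the flat faces up. The barrel itself has no flat: grip and turn it here.
- handle_stub (a point): End of the same handle's stub, on the axis, 80 mm from the barrel point; turns with it. The stub sticks out 32 mm past one cheek and shows the D shape: 44 mm round with a flat 28 mm wide, 17 mm from the axis. The same flat runs along the handle's other half, under the clamp. The handle turns freely either way without end (friction 0.03 N m), stays as left and cannot be lifted out.
- cradle: Wooden cradle that carries the handle, fixed; origin under its middle, y along the handle as above. Base 130 (x) x 184 mm, 17 mm high. Two cheeks hold the handle at y = -78 to -66 and 72 to 84 mm, up to 29 mm above the axis; barrel point at y = 36. A steel clamp bridge, 96 (x) x 26 mm (y), two legs and a beam, stands over the handle at y = -40; its top is 167 mm above the table.
- clamp_knob_grip (a point): Centre of the black bar-shaped knob on top of the clamp bridge, on its vertical axis, 197 mm above the table and 76 mm from the barrel point along the handle. The bar is 56 mm long (this point's x), 14 mm thick (y), 30 mm high, on a round boss 28 mm across that begins 13 mm below the point; the bridge's beam is 30 mm below the point. Turns with the knob.
- clamp_knob (a joint): Knob angle, rad: 0 = loosened (stop), grows clockwise seen from above, 1.5 = tight (stop). It lowers a sprung flat foot 11 mm per rad onto the handle; takes 0.12 N m, up to 0.25 when the foot bears. The foot meets the handle's round side at about 0.73, the flat at 1.2; on a round side it jams near 1.2. Below 0.5 the handle turns free. It stays where it is left.
- bottle: Bystander, to be left alone: tall brown glass bottle, 61 mm across and 230 mm tall, standing at one end of the cradle. Origin at the centre of its underside.
- glass: Bystander, to be left alone: pint glass with a cloudy drink, 89 mm across and 148 mm tall, standing at the other end of the cradle. Origin at the centre of its underside.
- sanding_block: Bystander, to be left alone: brown sanding block, 45 x 70 x 25 mm high. Origin at the centre of its underside.
- wax_tin: Bystander, to be left alone: round gold-coloured tin, 69 mm across, 18 mm high. Origin at the centre of its underside.
- tape_roll: Bystander, to be left alone: roll of masking tape lying flat, 104 mm across, 25 mm high. Origin at the centre of its underside.
There are look-alikes about, which are no part of the job. There is more than one size of the cradle; the job needs the larger.

How it is judged:
By the outcome, as a careful person would: the job done as asked, in the order asked, and still so for the second after the job is handed in, with the robot touching nothing.
It also fails if it takes over 72 s, if anything falls off the work surface, if the arm or the gripper's body presses on something with over 40 N, if the wrist force passes 120 N, or if a joint passes its speed limit or range.

## Working session

There is one attempt and no reset: what is moved stays moved. The work goes in short steps, Python scripts to look and compute and a tool call to move; the robot and the scene stay as the last step left them, time stands still between calls to the robot, and variables do not carry over. Pictures are saved under pics/ and viewed, at most 10 in all, crops included, and the job is handed in when it is done.

Besides the shell and the picture viewer there is one more tool, called after "Call:" in YAML: its name, and indented under it one key for each argument. move_arm: Moves the arm, as the interface text tells. Its arguments: {"type":"object","properties":{"plan":{"type":"array","items":{"type":"array"}}},"required":["plan"]}

```bash
mkdir -p pics; cat > h.py <<'E'
import numpy as np, cv2
from cell import readout, eyes, env
def ray(c,uv):
    x=np.linalg.inv(c["K"])@np.array([uv[0],uv[1],1.]); E=np.array(c["extrinsics"])
    d=E[:3,:3]@np.array([x[0],-x[1],-x[2]]); return E[:3,3],d
def atz(c,uv,z):
    o,d=ray(c,uv); return o+d*(z-o[2])/d[2]
def px(c,P):
    E=np.array(c["extrinsics"]); p=E[:3,:3].T@(np.asarray(P,float)-E[:3,3]); q=c["K"]@np.array([p[0],-p[1],-p[2]]); return q[:2]/q[2]
def save(c,n): cv2.imwrite("pics/"+n,cv2.cvtColor(c["img"],cv2.COLOR_RGB2BGR))
E
python3 - <<'E'
from h import *
ims=[]
for n in ["scene","side","wrist"]:
    c=eyes.read_camera(n); ims.append(c["img"]); print(n,np.round(c["extrinsics"],2).tolist(),c["K"][0][0])
    for k,z in [("clamp_knob_grip",197),("cradle",60),("handle_barrel",105),("handle_stub",105),("bottle",115),("glass",74)]:
        for r in eyes.cut_out(c,k)[:3]: print(k,round(r["score"],2),np.round(r["uv"]),r["mask"].sum(),np.round(atz(c,r["uv"],z)))
g=np.zeros((768,1024,3),np.uint8)
g[:384,:512]=ims[0];g[:384,512:]=ims[1];g[384:,:512]=ims[2]
g=cv2.resize(g,(800,600),interpolation=cv2.INTER_AREA)
cv2.imwrite("pics/a.png",g[:,:,::-1])
print(readout.state())
E
```

```text
scene [[0.89, 0.32, -0.34, 264.05], [-0.46, 0.61, -0.64, -632.79], [0.0, 0.73, 0.69, 833.72], [0.0, 0.0, 0.0, 1.0]] 357.40503255285034
clamp_knob_grip 0.67 [248. 197.] 291 [544. -71. 197.]
clamp_knob_grip 0.34 [213. 283.] 785 [ 371. -253.  197.]
cradle 0.72 [242. 223.] 3677 [541. -35.  60.]
cradle 0.72 [246. 322.] 2465 [ 422. -297.   60.]
handle_barrel 0.76 [235. 202.] 696 [541.   8. 105.]
handle_barrel 0.63 [242. 308.] 557 [ 418. -284.  105.]
handle_stub 0.8 [234. 203.] 586 [538.   5. 105.]
handle_stub 0.56 [238. 311.] 473 [ 409. -289.  105.]
glass 0.92 [292. 266.] 912 [ 585. -228.   74.]
side [[0.99, 0.11, -0.1, 463.02], [-0.15, 0.65, -0.74, -871.43], [-0.02, 0.75, 0.66, 905.65], [0.0, 0.0, 0.0, 1.0]] 396.4003402983388
clamp_knob_grip 0.67 [236. 209.] 508 [ 522. -147.  197.]
clamp_knob_grip 0.64 [212. 288.] 125 [ 443. -375.  197.]
cradle 0.84 [240. 216.] 2974 [544. -38.  60.]
cradle 0.75 [209. 304.] 1754 [ 428. -321.   60.]
handle_barrel 0.74 [235. 211.] 510 [526. -61. 105.]
handle_barrel 0.72 [200. 292.] 327 [ 412. -316.  105.]
handle_stub 0.92 [236. 204.] 419 [534. -34. 105.]
han
[... 653 characters left out ...]
 74.]
{'t': 1.05, 'joints': array([-1.05567934e-01,  4.90913830e-01,  1.55888393e+00,  1.95866791e-05,
        1.09171488e+00, -1.05588762e-01]), 'qvel': array([ 6.81051409e-04, -9.52234929e-04, -2.46964794e-03, -7.92346194e-04,
        2.58361066e-04, -8.20804238e-05]), 'tau': array([-6.18339818e-04, -6.12478137e+01, -2.58433038e+01,  6.93074777e-02,
        4.45277605e-02, -1.10471700e-05]), 'eef_pos': array([6.25022133e+02, 4.51712220e-02, 2.14657890e+02]), 'tcp_rot': array([ 3.14151125e+00, -8.85269550e-06,  1.57080813e+00]), 'ft_force': array([0.61471802, 0.58202405, 0.10395762]), 'moment': array([-0.00981709, -0.00631629, -0.01544372]), 'grip_force': 0.0, 'opening': 0.9980383080862236}
```

View pics/a.png

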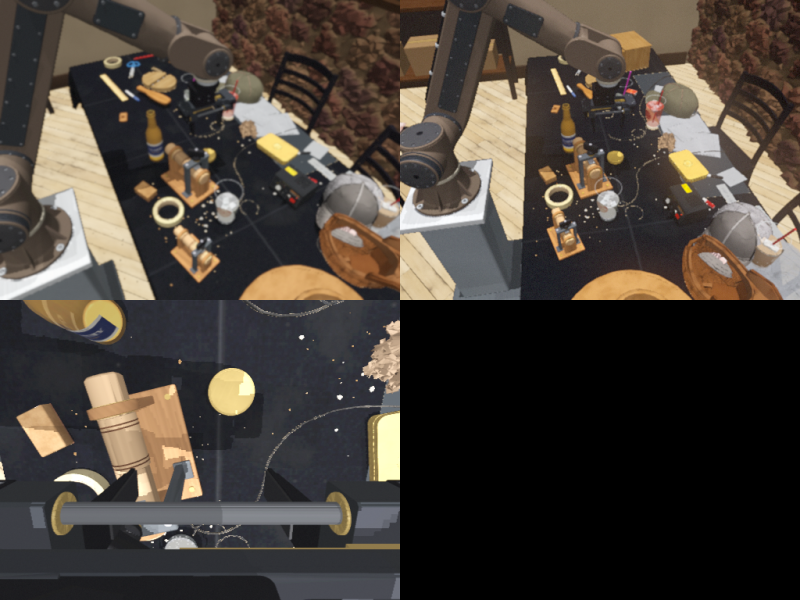

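The large cradle is near (545,-35): stub towards the bottle at the top of the wrist view, clamp towards the glass. The smaller one stands near (420,-300). Next is a closer look from above.

Call:
move_arm:
  plan:
    - [[0,0,0],[-0.03,-0.025,-0.05],1]
    - [[0,0,0],[-0.07,-0.055,-0.09],1]
    - [[0,0,0],[-0.1,-0.08,-0.12],1]
    - [[0,0,0],[-0.1,-0.08,-0.12],1]
    - [[0,0,0],[-0.1,-0.08,-0.12],1]

```text
t: 1.68
eef_pos: [545.0, -99.7, 334.1]
tcp_rot: [-3.141, -0.0, 1.57]
ft_force: [0.3, -0.1, -0.3]
opening: 0.999
grip_force: 0.0
```

```bash
python3 - <<'E'
from h import *
c=eyes.read_camera("wrist"); save(c,"b0.png"); print(np.round(c["extrinsics"],3).tolist())
for k,z in [("clamp_knob_grip",205),("cradle",60),("handle_barrel",105),("handle_stub",105),("bottle",115),("glass",74)]:
    for r in eyes.cut_out(c,k)[:3]: print(k,round(r["score"],2),np.round(r["uv"]),r["mask"].sum(),np.round(atz(c,r["uv"],z)))
g=cv2.resize(c["img"],(800,600),interpolation=cv2.INTER_CUBIC); cv2.imwrite("pics/b.png",g[:,:,::-1])
E
```

```text
[[1.0, -0.001, 0.001, 545.072], [0.0, 0.968, 0.251, -29.93], [-0.001, -0.251, 0.968, 504.042], [0.0, 0.0, 0.0, 1.0]]
clamp_knob_grip 0.81 [265. 150.] 1005 [552. -67. 205.]
clamp_knob_grip 0.59 [187. 316.] 84 [ 466. -252.  205.]
cradle 0.9 [192. 288.] 2313 [ 439. -308.   60.]
cradle 0.57 [254. 100.] 12707 [541. -16.  60.]
handle_barrel 0.74 [247.  81.] 4182 [533.   5. 105.]
handle_barrel 0.59 [184. 295.] 410 [ 437. -291.  105.]
handle_stub 0.63 [188. 292.] 322 [ 444. -286.  105.]
handle_stub 0.61 [248.  77.] 4038 [534.   9. 105.]
glass 0.58 [282. 237.] 2238 [ 582. -213.   74.]
```

View pics/b.png

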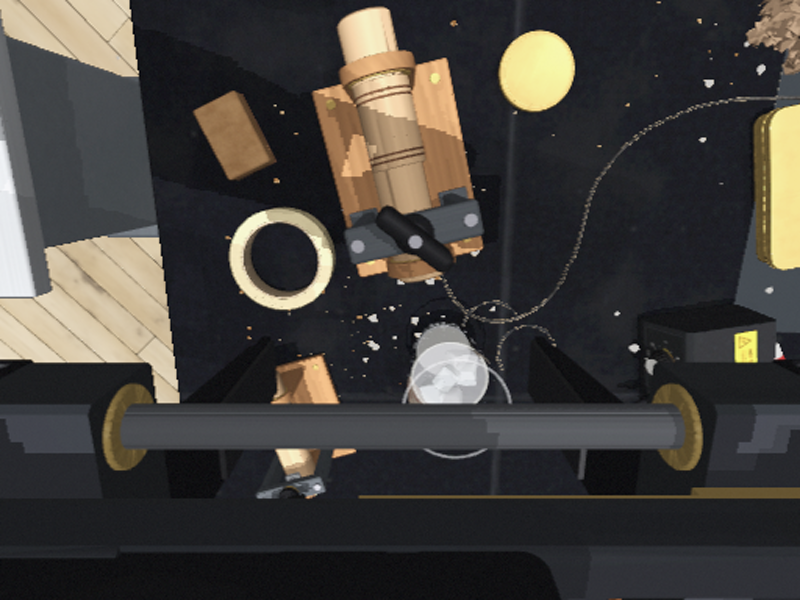

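```bash
python3 - <<'E'
from h import *
c=eyes.read_camera("wrist"); s=1.5625
def W(u,v,z): return atz(c,(u/s,v/s),z)
kn=W(415,241,212); b1=W(358,246,167); b2=W(472,220,167); e1=W(384,214,212); e2=W(446,263,212)
tl=W(313,92,17); tr=W(446,58,17); bl=W(358,277,17)
for n,p in dict(kn=kn,b1=b1,b2=b2,bm=(b1+b2)/2,e1=e1,e2=e2,em=(e1+e2)/2,tl=tl,tr=tr,bl=bl).items(): print(n,np.round(p,1))
a=lambda d:np.degrees(np.arctan2(d[1],d[0]))
print("bolts",a(b2-b1),"top",a(tr-tl),"left",a(tl-bl)-90,"knob",a(e2-e1),np.linalg.norm(tr-tl),np.linalg.norm(tl-bl),np.linalg.norm(e1-e2))
th=np.radians((a(b2-b1)+a(tr-tl)+a(tl-bl)-90)/3); u=np.array([np.cos(th),np.sin(th)]); v=np.array([-u[1],u[0]])
kc=kn[:2]; o=kc+40*v; print(np.degrees(th),"origin",o,"barrel",kc+76*v)
print("origin from base", (tr[:2]+bl[:2])/2)
# project check: stub end, barrel edges, cradle corners
im=c["img"].copy()
def P(x,y,z): return px(c,[*(o+x*u+y*v),z])
for x,y in [(-65,92),(65,92),(65,-92),(-65,-92)]: cv2.circle(im,tuple(int(round(k)) for k in P(x,y,17)),2,(255,0,0),-1)
for x,y,z in [(0,116,105),(0,36,127),(-22,36,105),(22,36,105),(0,-40,212),(0,-40,167)]: cv2.circle(im,tuple(int(round(k)) for k in P(x,y,z)),2,(0,255,0),-1)
g=cv2.resize(im[:200,150:400],(800,600)[:2],interpolation=cv2.INTER_CUBIC) if 0 else cv2.resize(im[0:190,170:350],(568,600),interpolation=cv2.INTER_CUBIC)
cv2.imwrite("pics/c.png",g[:,:,::-1])
E
```

```text
kn [552.7 -69.9 212. ]
b1 [514.  -79.7 167. ]
b2 [593.  -61.5 167. ]
bm [553.5 -70.6 167. ]
e1 [534.  -53.8 212. ]
e2 [571.7 -83.4 212. ]
em [552.9 -68.6 212. ]
tl [461.   42.8  17. ]
tr [584.7  72.1  17. ]
bl [ 499.4 -134.    17. ]
bolts 12.955758981721992 top 13.315786745272298 left 12.251710410244698 knob -38.10492576758796 127.13790736695081 180.90430064802948 47.86302774583679
12.841085379079667 origin [543.76306202 -30.92459804] barrel [535.76214497   4.17505048]
origin from base [542.02428535 -30.91893364]
```

View pics/c.png

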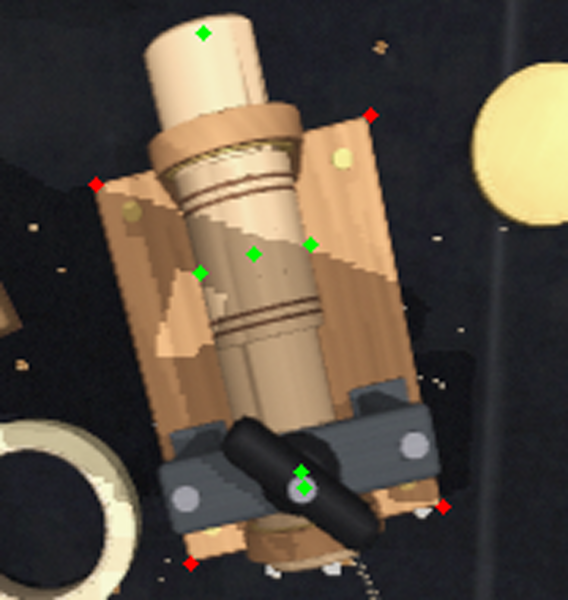

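Geometry fits: origin (543.5,-31), yaw about 12.9°, knob at (553,-69.5), bar at -38° (about 0.89 rad, so clamped on the round side). Next, go above the knob with tool x along the bar.

Call:
move_arm:
  plan:
    - [[0,0,-10.5],[0.006,0.002,0.03],0]
    - [[0,0,-21],[0.012,0.004,0.05],0]
    - [[0,0,-31.5],[0.018,0.006,0.07],0]
    - [[0,0,-42],[0.024,0.008,0.09],0]
    - [[0,0,-52],[0.03,0.008,0.1],0]

```text
t: 2.7
eef_pos: [552.9, -69.6, 233.4]
tcp_rot: [-3.141, -0.001, 2.484]
ft_force: [0.7, -0.3, 0.5]
opening: 0.537
grip_force: 0.0
```

```bash
python3 - <<'E'
from h import *
c=eyes.read_camera("wrist"); s=readout.state(); print(s["eef_pos"],s["tcp_rot"],s["joints"])
im=c["img"].copy()
for r in eyes.cut_out(c,"clamp_knob_grip")[:1]:
    m=r["mask"].astype(np.uint8); print(r["score"],m.sum(),cv2.minAreaRect(cv2.findNonZero(m)))
    im[m>0,0]=255
p=px(c,[553,-69.5,212]); cv2.circle(im,tuple(int(k) for k in p),2,(0,255,0),-1)
print(p)
cv2.imwrite("pics/d.png",cv2.resize(im,(800,600))[:,:,::-1])
E
```

```text
[552.51357277 -69.01157737 232.59808564] [-3.14068390e+00 -2.46581397e-03  2.49287044e+00] [-2.42960741e-01  3.76458969e-01  1.70341493e+00  1.58194076e-04
  1.06434306e+00 -1.16511289e+00]
0.72 2038 ((257.5, 214.5), (85.0, 35.0), 90.0)
[258.1581405  221.22081665]
```

View pics/d.png

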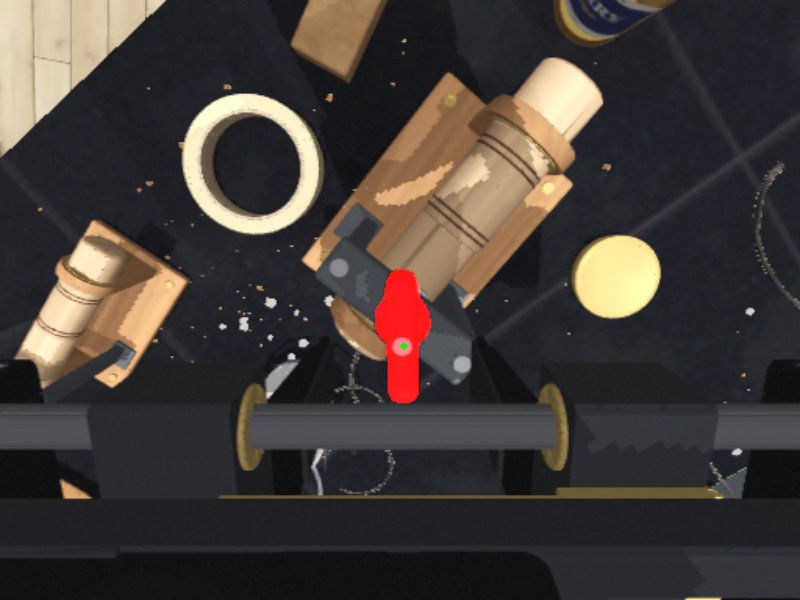

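Knob bar is aligned and centred between the fingers (bolt at 402,346 on prediction). Descend and close.

Call:
move_arm:
  plan:
    - [[0,0,0],[0,0,0.03],0]
    - [[0,0,0],[0,0,0.046],0]
    - [[0,0,0],[0,0,0.046],-1]
    - [[0,0,0],[0,0,0.046],-1]
    - [[0,0,0],[0,0,0.046],-1]

```text
t: 3.42
eef_pos: [553.4, -70.1, 189.5]
tcp_rot: [3.141, 0.001, 2.478]
ft_force: [0.4, -0.2, 0.2]
opening: 0.242
grip_force: 0.0
```

```bash
python3 - <<'E'
from h import *
s=readout.state(); print({k:s[k] for k in ["eef_pos","tcp_rot","ft_force","moment","opening","grip_force"]})
E
```

```text
{'eef_pos': array([553.36248501, -70.07735868, 189.49754324]), 'tcp_rot': array([3.14102048e+00, 1.28448633e-03, 2.47792705e+00]), 'ft_force': array([ 0.35413036, -0.22723511,  0.16446075]), 'moment': array([ 0.07479944, -0.05325192,  0.0129066 ]), 'opening': 0.24174113247413637, 'grip_force': 0.0}
```

Call:
move_arm:
  plan:
    - [[0,0,0],[0,0,0],-1]
    - [[0,0,0],[0,0,0],-1]
    - [[0,0,0],[0,0,0],-1]

```text
t: 3.8
eef_pos: [553.2, -70.1, 189.2]
tcp_rot: [3.141, 0.001, 2.479]
ft_force: [-0.8, -0.4, 6.9]
opening: 0.144
grip_force: 29.9
```

Call:
move_arm:
  plan:
    - [[0,0,-10],[0,0,0],-1]
    - [[0,0,-20],[0,0,0],-1]
    - [[0,0,-30],[0,0,0],-1]
    - [[0,0,-40],[0,0,0],-1]
    - [[0,0,-40],[0,0,0],-1]

```text
t: 4.42
eef_pos: [553.3, -69.8, 189.2]
tcp_rot: [3.141, 0.001, -3.104]
ft_force: [-0.8, 2.0, 6.0]
opening: 0.145
grip_force: 29.9
```

```bash
cat > st.py <<'E'
from h import *
s=readout.state()
for k in ["t","eef_pos","tcp_rot","ft_force","moment","opening","grip_force"]: print(k,np.round(s[k],3))
E
python3 st.py
```

```text
t 4.425
eef_pos [553.272 -69.769 189.213]
tcp_rot [ 3.141e+00  1.000e-03 -3.104e+00]
ft_force [-0.795  2.005  5.995]
moment [0.436 0.101 0.111]
opening 0.145
grip_force 29.894
```

Call:
move_arm:
  plan:
    - [[0,0,-5],[0,0,0],-1]
    - [[0,0,-9],[0,0,0],-1]
    - [[0,0,-12],[0,0,0],-1]
    - [[0,0,-14],[0,0,0],-1]
    - [[0,0,-14],[0,0,0],-1]

```text
t: 5.05
eef_pos: [553.5, -69.7, 189.2]
tcp_rot: [3.141, 0.002, -2.863]
ft_force: [-0.5, 2.8, 5.8]
opening: 0.151
grip_force: 30.8
```

```bash
python3 st.py
```

```text
t 5.05
eef_pos [553.454 -69.667 189.205]
tcp_rot [ 3.141e+00  2.000e-03 -2.863e+00]
ft_force [-0.503  2.825  5.809]
moment [ 0.625 -0.091 -0.727]
opening 0.151
grip_force 30.776
```

Stop reached (yaw 196°, torque rising). Release, rise, and go over the barrel with yaw 103°.

Call:
move_arm:
  plan:
    - [[0,0,1],[0,0,0],0]
    - [[0,0,1],[0,0,0],0]
    - [[0,0,1],[0,0,0],0]
    - [[0,0,1],[0,0,-0.03],0.5]
    - [[0,0,6],[0,0,-0.06],1]

```text
t: 5.68
eef_pos: [552.8, -70.0, 249.1]
tcp_rot: [3.141, -0.001, -2.969]
ft_force: [0.3, 0.4, 0.1]
opening: 0.617
grip_force: 0.0
```

Call:
move_arm:
  plan:
    - [[0,0,10],[0,0.02,0],1]
    - [[0,0,20],[0,0.04,0],1]
    - [[0,0,30],[-0.003,0.06,0],1]
    - [[0,0,40],[-0.003,0.076,0],1]
    - [[0,0,50],[-0.003,0.076,0],1]

```text
t: 6.3
eef_pos: [542.5, 6.3, 248.6]
tcp_rot: [-3.141, -0.0, 2.439]
ft_force: [-0.8, -0.4, 0.8]
opening: 0.998
grip_force: 0.0
```

Call:
move_arm:
  plan:
    - [[0,0,10],[0,0,0],1]
    - [[0,0,20],[0,0,0],1]
    - [[0,0,30],[0,0,0],1]
    - [[0,0,37],[0,0,0],1]
    - [[0,0,37],[0,0,0],1]

```text
t: 6.92
eef_pos: [542.7, 5.3, 248.6]
tcp_rot: [-3.141, 0.0, 1.799]
ft_force: [0.5, 0.6, -1.3]
opening: 1.0
grip_force: 0.0
```

```bash
python3 st.py; cat > look.py <<'E'
import sys
from h import *
n=sys.argv[1]
c=eyes.read_camera("wrist"); save(c,n+"_raw.png")
o=np.array([543.5,-31]);th=np.radians(12.9);u=np.array([np.cos(th),np.sin(th)]);v=np.array([-u[1],u[0]])
def P(x,y,z): return px(c,[*(o+x*u+y*v),z])
# rectify: plane z=118 patch x -40..40, y -60..130, 4 px per mm
z=122; S=4
xs,ys=np.meshgrid(np.arange(-40,40,1/S),np.arange(130,-50,-1/S))
pts=np.array([[P(-40,130,z),P(40,130,z),P(40,-50,z),P(-40,-50,z)]],np.float32)
H=cv2.getPerspectiveTransform(pts,np.float32([[0,0],[320,0],[320,720],[0,720]]))
w=cv2.warpPerspective(c["img"],H,(320,720),flags=cv2.INTER_CUBIC)
w2=cv2.createCLAHE(4,(4,4)).apply(cv2.cvtColor(w,cv2.COLOR_RGB2GRAY))
g=np.hstack([w,cv2.cvtColor(w2,cv2.COLOR_GRAY2RGB)])
cv2.imwrite("pics/"+n+".png",cv2.resize(g,(533,600),interpolation=cv2.INTER_AREA)[:,:,::-1])
print(np.round(c["extrinsics"],3)[:3,3])
for y in (110,95,36,0,-12):  # column of silhouette/edge as lateral mm
    print(y,w2[int((130-y)*S),::8].tolist())
E
python3 look.py e
```

```text
t 6.925
eef_pos [542.714   5.338 248.563]
tcp_rot [-3.141  0.     1.799]
ft_force [ 0.516  0.571 -1.288]
moment [0.003 0.02  0.015]
opening 1.0
grip_force 0.0
[526.814  73.393 418.441]
110 [61, 66, 66, 48, 52, 39, 50, 44, 37, 67, 183, 212, 223, 234, 243, 249, 120, 157, 174, 197, 199, 197, 195, 213, 212, 189, 173, 184, 162, 54, 38, 24, 28, 19, 32, 27, 27, 23, 32, 37]
95 [168, 169, 169, 155, 106, 107, 135, 135, 107, 104, 175, 217, 227, 222, 148, 152, 167, 179, 192, 203, 207, 212, 207, 218, 220, 173, 183, 191, 164, 105, 116, 110, 117, 122, 138, 144, 158, 130, 122, 126]
36 [220, 238, 246, 236, 190, 206, 214, 219, 191, 192, 61, 86, 137, 120, 160, 150, 94, 137, 150, 156, 181, 190, 177, 165, 176, 172, 137, 134, 113, 92, 77, 136, 167, 145, 133, 142, 142, 121, 133, 133]
0 [134, 141, 138, 97, 43, 39, 31, 26, 38, 53, 149, 187, 215, 216, 192, 119, 187, 140, 152, 161, 164, 163, 163, 158, 161, 149, 139, 128, 100, 77, 94, 95, 90, 67, 21, 42, 42, 38, 38, 95]
-12 [147, 55, 58, 62, 58, 62, 38, 25, 81, 88, 156, 194, 219, 231, 195, 114, 207, 220, 227, 233, 232, 229, 224, 215, 212, 205, 204, 202, 188, 134, 194, 189, 190, 145, 71, 31, 53, 60, 57, 49]
```

View pics/e.png

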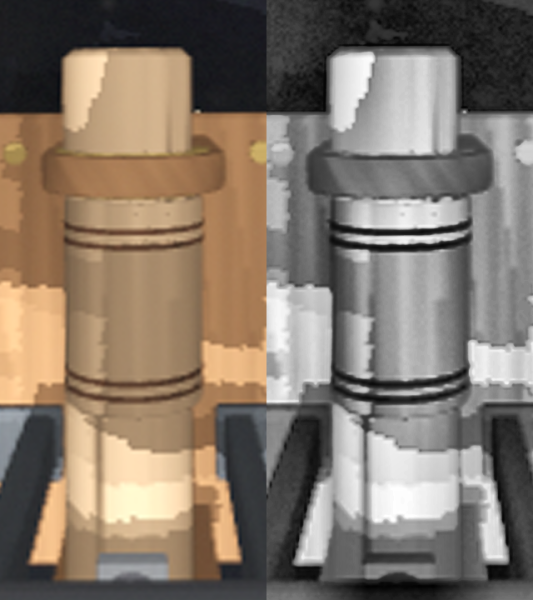

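Clamp half shows a sharp line at lateral -10 mm, and the stub hints at one on the right, so the flat's direction is ambiguous from here. Descend to the barrel, where the camera is close over the stub, and look again.

Call:
move_arm:
  plan:
    - [[0,0,0],[0,-0.007,0],1]
    - [[0,0,0],[0,-0.007,0.05],1]
    - [[0,0,0],[0,-0.007,0.1],1]
    - [[0,0,0],[0,-0.007,0.145],1]
    - [[0,0,0],[0,-0.007,0.162],1]

```text
t: 7.6
eef_pos: [534.5, 3.8, 84.4]
tcp_rot: [-3.138, -0.001, 1.799]
ft_force: [-0.2, 0.1, 0.5]
opening: 0.999
grip_force: 0.0
```

```bash
python3 st.py; python3 - <<'E'
from h import *
c=eyes.read_camera("wrist"); im=c["img"]
g=cv2.resize(im[:330,100:412],(567,600),interpolation=cv2.INTER_CUBIC)
cv2.imwrite("pics/f.png",g[:,:,::-1])
E
```

```text
t 7.6
eef_pos [534.537   3.808  84.38 ]
tcp_rot [-3.138e+00 -1.000e-03  1.799e+00]
ft_force [-0.174  0.053  0.451]
moment [ 0.046 -0.009 -0.013]
opening 0.999
grip_force 0.0
```

View pics/f.png

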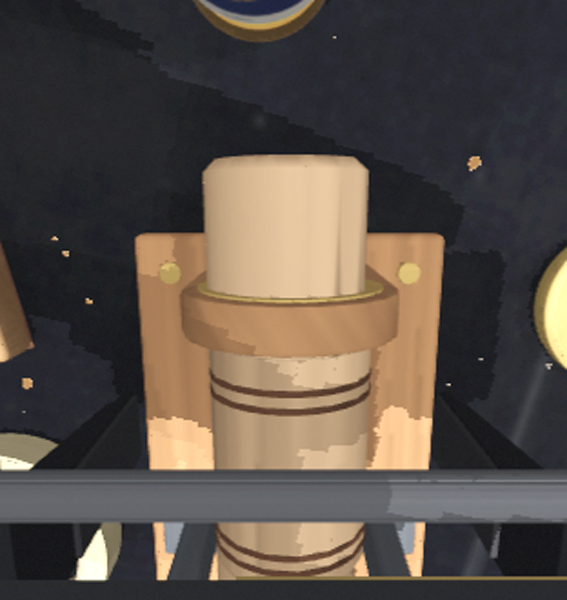

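The stub shows the flat's upper edge at (337,220) and its right silhouette is inset about 2 mm. Together these put the flat's normal about 68° from up towards +u. I'll pre-tilt the gripper +48° about the axis, grip, then turn back about 68°.

Call:
move_arm:
  plan:
    - [[10,0,0],[0,-0.0023,-0.0019],1]
    - [[20,0,0],[0,-0.0055,-0.0027],1]
    - [[30,0,0],[0,-0.0085,-0.0041],1]
    - [[40,0,0],[0,-0.0112,-0.006],1]
    - [[48,0,0],[0,-0.0131,-0.0079],1]

```text
t: 8.28
eef_pos: [523.5, 0.9, 95.4]
tcp_rot: [-2.3, -0.001, 1.799]
ft_force: [-0.3, -0.6, -0.0]
opening: 1.003
grip_force: 0.0
```

```bash
cat >> st.py <<'E'
from scipy.spatial.transform import Rotation as Ro
R=Ro.from_euler("xyz",s["tcp_rot"]).as_matrix()
th=np.radians(12.9);u=np.array([np.cos(th),np.sin(th),0]);v=np.array([-u[1],u[0],0])
G=s["eef_pos"]-19*R[:,2]; B=np.array([535.5,4.1,105])
print("tilt",np.degrees(np.arctan2(-R[:,2]@u,-R[2,2])),"G-B lateral,axial,z",np.round([(G-B)@u,(G-B)@v,G[2]-105],1),"in tool",np.round(R.T@(B-G),1), "joints",np.round(s["joints"],2))
E
python3 st.py; python3 - <<'E'
from h import *
c=eyes.read_camera("wrist"); im=c["img"]
g=cv2.resize(im[:330,100:412],(567,600),interpolation=cv2.INTER_CUBIC)
cv2.imwrite("pics/g.png",g[:,:,::-1])
E
```

```text
t 8.275
eef_pos [523.516   0.871  95.352]
tcp_rot [-2.300e+00 -1.000e-03  1.799e+00]
ft_force [-0.339 -0.601 -0.028]
moment [ 0.085 -0.386 -0.   ]
opening 1.003
grip_force 0.0
tilt 48.231576294955026 G-B lateral,axial,z [ 1.8 -0.4  3. ] in tool [0.4 1.1 3.3] joints [-0.03  0.85  1.45 -0.19  1.66 -0.19]
```

View pics/g.png

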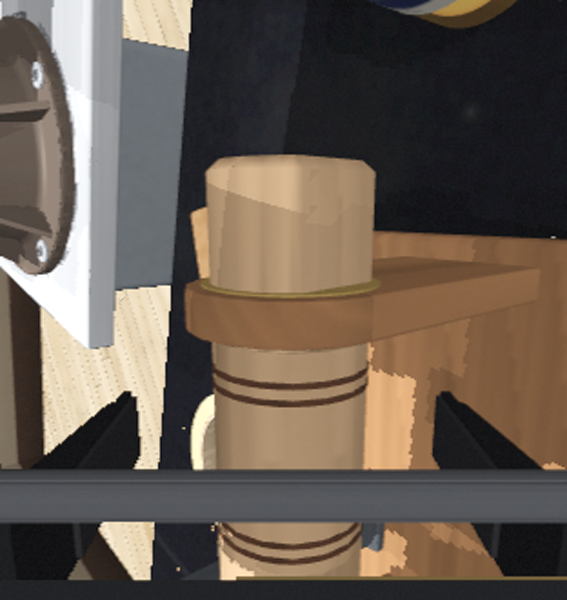

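```bash
python3 - <<'E'
import cv2,numpy as np
cl=cv2.createCLAHE(3,(2,2))
def pr(im,x0,x1,y0,y1):
    c=im[y0:y1,x0:x1]; l=cv2.cvtColor(c,cv2.COLOR_BGR2LAB); l[:,:,0]=cl.apply(l[:,:,0]); return cv2.resize(cv2.cvtColor(l,cv2.COLOR_LAB2BGR),(400,300),interpolation=cv2.INTER_CUBIC)
f=cv2.imread("pics/f.png");g=cv2.imread("pics/g.png");e=cv2.imread("pics/e.png")
o=np.vstack([np.hstack([pr(f,190,390,145,295),pr(g,190,390,145,295)]),np.hstack([pr(e,40,220,400,580),pr(e,40,220,30,165)])])
cv2.imwrite("pics/k.png",o)
for n,im in (("f",f),("g",g)):
    gr=cv2.cvtColor(im,cv2.COLOR_BGR2GRAY)
    for y0,y1 in ((172,185),(225,240),(255,270)): print(n,y0,gr[y0:y1,196:384:4].mean(0).astype(int).tolist())
E
```

```text
f 172 [31, 26, 136, 150, 158, 164, 169, 173, 176, 179, 182, 184, 186, 188, 190, 192, 194, 196, 197, 199, 200, 203, 205, 205, 205, 205, 205, 204, 203, 203, 205, 207, 207, 207, 204, 200, 194, 191, 191, 192, 193, 190, 173, 97, 33, 31, 32]
f 225 [74, 75, 103, 143, 155, 161, 167, 170, 175, 178, 180, 183, 185, 187, 190, 192, 193, 194, 196, 198, 200, 202, 203, 204, 205, 204, 204, 204, 202, 203, 205, 206, 207, 206, 204, 196, 182, 191, 192, 193, 194, 179, 152, 76, 81, 82, 83]
f 255 [137, 141, 134, 137, 152, 159, 166, 170, 174, 178, 181, 183, 186, 188, 189, 191, 193, 194, 196, 198, 199, 200, 202, 203, 204, 204, 203, 203, 202, 204, 205, 206, 207, 207, 203, 181, 176, 191, 192, 193, 192, 161, 141, 137, 147, 157, 162]
g 172 [31, 31, 49, 162, 171, 178, 182, 183, 174, 171, 173, 180, 183, 186, 186, 185, 182, 179, 181, 183, 185, 187, 189, 188, 185, 175, 161, 151, 148, 145, 147, 145, 144, 143, 143, 142, 146, 146, 145, 143, 140, 136, 134, 134, 132, 43, 29]
g 225 [181, 179, 180, 149, 141, 147, 149, 135, 137, 138, 141, 146, 150, 153, 154, 153, 148, 146, 149, 153, 156, 158, 161, 161, 155, 154, 147, 143, 142, 143, 143, 141, 139, 139, 138, 137, 135, 141, 140, 138, 136, 133, 132, 132, 114, 69, 73]
g 255 [66, 177, 180, 165, 138, 145, 132, 134, 136, 138, 140, 145, 149, 153, 154, 153, 146, 144, 150, 153, 155, 158, 161, 160, 152, 150, 147, 142, 142, 143, 143, 140, 139, 139, 139, 136, 136, 141, 139, 138, 137, 133, 133, 133, 106, 94, 94]
```

View pics/k.png

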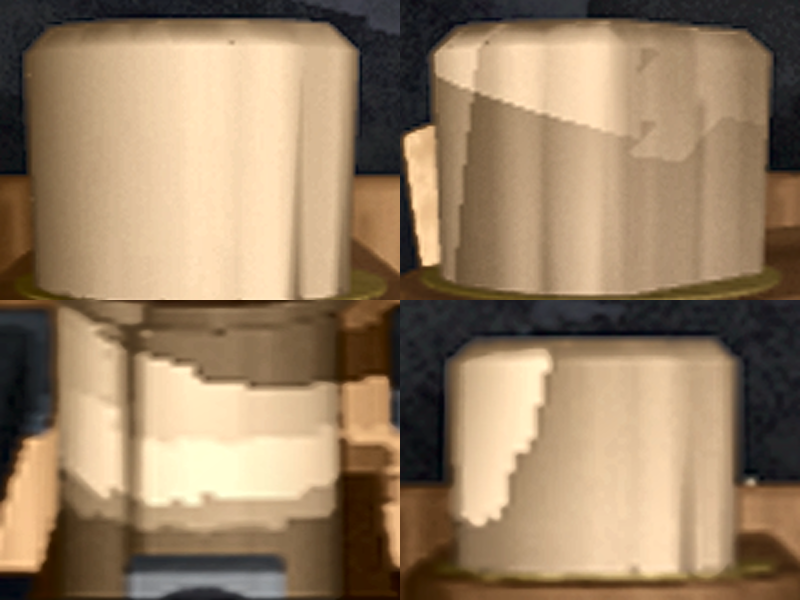

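In the tilted view the stub has constant shading right of an edge at about x=304. This fits the f silhouette if the flat's normal is about 95° from up; the 29° line is just grain. Centre the grip and close on the barrel.

Call:
move_arm:
  plan:
    - [[0,0,0],[0,0.001,0.003],0]
    - [[0,0,0],[0,0.001,0.003],-1]
    - [[0,0,0],[0,0.001,0.003],-1]
    - [[0,0,0],[0,0.001,0.003],-1]
    - [[0,0,0],[0,0.001,0.003],-1]

```text
t: 8.95
eef_pos: [521.7, 0.5, 92.1]
tcp_rot: [-2.305, 0.0, 1.798]
ft_force: [0.1, 0.2, 0.2]
opening: 0.533
grip_force: 0.0
```

Call:
move_arm:
  plan:
    - [[0,0,0],[0,0,0],-1]
    - [[0,0,0],[0,0,0],-1]
    - [[0,0,0],[0,0,0],-1]

```text
t: 9.32
eef_pos: [521.6, 0.5, 92.0]
tcp_rot: [-2.304, 0.0, 1.798]
ft_force: [-1.5, 0.2, 4.1]
opening: 0.458
grip_force: 30.0
```

```bash
python3 st.py; python3 - <<'E'
import numpy as np
# rows for rotation about tool x by a with pivot 19 mm behind TCP
for a in range(-10,-60,-10):
    r=np.radians(a); print(a, np.round([-.019*np.sin(r), -.019+.019*np.cos(r)],4))
E
```

```text
t 9.325
eef_pos [5.21585e+02 4.90000e-01 9.20010e+01]
tcp_rot [-2.304  0.     1.798]
ft_force [-1.499  0.186  4.091]
moment [-0.04   0.233  0.02 ]
opening 0.458
grip_force 30.001
tilt 48.01841722344118 G-B lateral,axial,z [-0.2 -0.4 -0.3] in tool [ 0.4 -0.1 -0.4] joints [-0.03  0.85  1.46 -0.19  1.65 -0.19]
-10 [ 0.0033 -0.0003]
-20 [ 0.0065 -0.0011]
-30 [ 0.0095 -0.0025]
-40 [ 0.0122 -0.0044]
-50 [ 0.0146 -0.0068]
```

Call:
move_arm:
  plan:
    - [[-10,0,0],[0,0.0033,-0.0003],-1]
    - [[-20,0,0],[0,0.0065,-0.0011],-1]
    - [[-30,0,0],[0,0.0095,-0.0025],-1]
    - [[-40,0,0],[0,0.0122,-0.0044],-1]
    - [[-50,0,0],[0,0.0146,-0.0068],-1]

```text
t: 9.95
eef_pos: [536.3, 3.7, 85.1]
tcp_rot: [3.101, 0.001, 1.797]
ft_force: [13.9, 16.4, -34.1]
opening: 0.457
grip_force: 30.0
```

```bash
python3 st.py
```

```text
t 9.95
eef_pos [536.331   3.733  85.112]
tcp_rot [3.101e+00 1.000e-03 1.797e+00]
ft_force [ 13.948  16.425 -34.073]
moment [ 2.892 -2.069  0.358]
opening 0.457
grip_force 30.009
tilt -2.3375609330773 G-B lateral,axial,z [-0.  -0.5 -0.9] in tool [ 0.5  0.1 -0.9] joints [-0.12  0.53  1.93  0.02  0.64 -0.37]
```

Wrist joint 5 runs short past vertical, so I'll release and swing back to +48°, where the flat should then face the camera.

Call:
move_arm:
  plan:
    - [[0,0,0],[0,0,0],1]
    - [[0,0,0],[0,0,0],1]
    - [[0,0,0],[0,0,0],1]
    - [[10,0,0],[0,-0.0033,-0.0003],1]
    - [[20,0,0],[0,-0.0065,-0.0011],1]

```text
t: 10.58
eef_pos: [530.0, 2.2, 87.1]
tcp_rot: [-2.822, 0.001, 1.797]
ft_force: [-0.1, 0.3, -0.7]
opening: 0.927
grip_force: 0.0
```

Call:
move_arm:
  plan:
    - [[10,0,0],[0,-0.0033,-0.0003],1]
    - [[20,0,0],[0,-0.0065,-0.0011],1]
    - [[30,0,0],[0,-0.0095,-0.0025],1]
    - [[30,0,0],[0,-0.0095,-0.0025],1]

```text
t: 11.08
eef_pos: [522.0, 0.9, 89.3]
tcp_rot: [-2.301, -0.001, 1.798]
ft_force: [0.0, 0.9, -1.3]
opening: 0.996
grip_force: 0.0
```

```bash
python3 st.py; python3 - <<'E'
from h import *
c=eyes.read_camera("wrist"); im=c["img"]; save(c,"m_raw.png")
g=cv2.resize(im[70:190,190:330],(700,600),interpolation=cv2.INTER_CUBIC)
l=cv2.cvtColor(g,cv2.COLOR_RGB2LAB); l[:,:,0]=cv2.createCLAHE(3,(2,2)).apply(l[:,:,0]); cv2.imwrite("pics/m.png",cv2.cvtColor(l,cv2.COLOR_LAB2BGR))
gr=cv2.cvtColor(g,cv2.COLOR_RGB2GRAY)
for y in (130,200,270,330): print(y,gr[y-8:y+8,50:650:10].mean(0).astype(int).tolist())
E
```

```text
t 11.075
eef_pos [522.015   0.917  89.28 ]
tcp_rot [-2.301e+00 -1.000e-03  1.798e+00]
ft_force [ 0.019  0.901 -1.298]
moment [ 0.051 -0.409 -0.052]
opening 0.996
grip_force 0.0
tilt 48.17790545390973 G-B lateral,axial,z [ 0.3 -0.1 -3.1] in tool [ 0.1 -2.5 -1.8] joints [-0.03  0.86  1.45 -0.19  1.65 -0.19]
130 [32, 28, 110, 169, 183, 189, 201, 202, 201, 200, 201, 201, 200, 197, 197, 196, 188, 187, 187, 187, 187, 191, 193, 192, 193, 193, 191, 190, 189, 187, 186, 185, 183, 181, 180, 181, 180, 181, 180, 180, 173, 161, 150, 147, 144, 138, 135, 130, 124, 119, 94, 25, 29, 30, 30, 30, 30, 29, 28, 28]
200 [31, 34, 70, 146, 154, 158, 168, 173, 172, 172, 172, 173, 171, 164, 164, 171, 173, 180, 183, 185, 186, 184, 183, 187, 191, 191, 190, 189, 188, 187, 186, 185, 183, 181, 181, 181, 181, 179, 181, 179, 152, 144, 141, 139, 139, 136, 132, 128, 123, 119, 63, 21, 25, 26, 25, 24, 23, 24, 23, 22]
270 [33, 163, 179, 144, 152, 159, 166, 173, 172, 171, 171, 162, 160, 159, 159, 158, 158, 158, 158, 157, 156, 155, 153, 157, 161, 161, 160, 159, 159, 158, 158, 157, 155, 154, 153, 154, 154, 154, 153, 152, 148, 143, 139, 137, 134, 132, 129, 126, 123, 117, 43, 22, 20, 24, 21, 22, 23, 23, 23, 23]
330 [37, 43, 171, 154, 149, 159, 163, 172, 164, 160, 161, 163, 161, 160, 159, 158, 158, 157, 157, 157, 157, 154, 152, 155, 160, 161, 160, 159, 158, 158, 157, 156, 154, 153, 153, 154, 153, 153, 153, 152, 148, 142, 139, 137, 134, 132, 129, 126, 122, 115, 109, 110, 115, 119, 126, 120, 116, 117, 120, 122]
```

View pics/m.png

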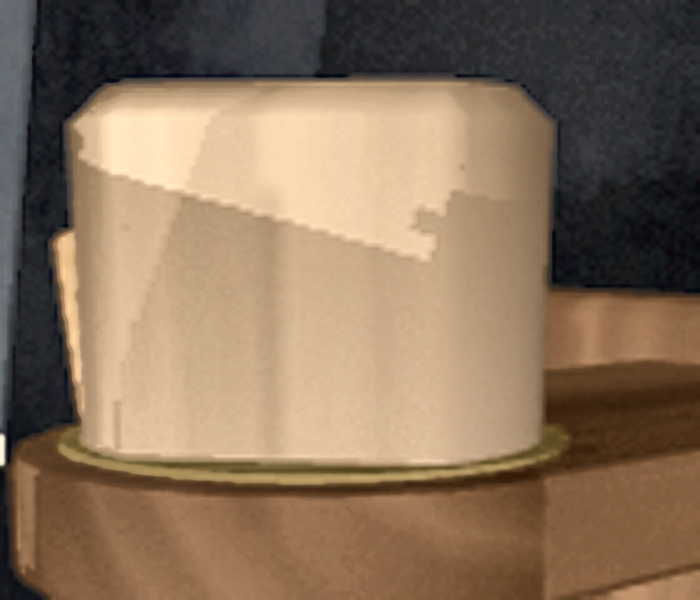

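Now the flat faces the camera: edges at x≈120 and 444, silhouette 75–548, giving a normal near 41° from up. Centre, grip, then turn -41°.

Call:
move_arm:
  plan:
    - [[0,0,0],[0,-0.0025,-0.0018],-1]
    - [[0,0,0],[0,-0.0025,-0.0018],-1]
    - [[0,0,0],[0,-0.0025,-0.0018],-1]
    - [[0,0,0],[0,-0.0025,-0.0018],-1]
    - [[0,0,0],[0,-0.0025,-0.0018],-1]

```text
t: 11.75
eef_pos: [521.4, 0.4, 94.8]
tcp_rot: [-2.304, 0.0, 1.798]
ft_force: [-0.8, -0.6, -1.3]
opening: 0.533
grip_force: 0.0
```

Call:
move_arm:
  plan:
    - [[0,0,0],[0,0,0],-1]
    - [[0,0,0],[0,0,0],-1]
    - [[0,0,0],[0,0,0],-1]

```text
t: 12.12
eef_pos: [522.8, 0.8, 93.3]
tcp_rot: [-2.309, 0.0, 1.798]
ft_force: [8.2, 2.0, -10.2]
opening: 0.46
grip_force: 30.0
```

```bash
python3 st.py
```

```text
t 12.125
eef_pos [522.834   0.79   93.314]
tcp_rot [-2.309  0.     1.798]
ft_force [  8.243   2.019 -10.218]
moment [ 0.611 -2.64  -0.099]
opening 0.46
grip_force 29.998
tilt 47.71800262258275 G-B lateral,axial,z [ 1.  -0.4  1.1] in tool [0.4 0.2 1.5] joints [-0.03  0.85  1.45 -0.19  1.65 -0.19]
```

Call:
move_arm:
  plan:
    - [[-10,0,0],[0,0.0045,0.0003],-1]
    - [[-20,0,0],[0,0.0077,-0.0004],-1]
    - [[-30,0,0],[0,0.0106,-0.0016],-1]
    - [[-41,0,0],[0,0.0136,-0.0039],-1]
    - [[-41,0,0],[0,0.0136,-0.0039],-1]

```text
t: 12.75
eef_pos: [533.5, 3.4, 87.3]
tcp_rot: [-3.025, 0.0, 1.797]
ft_force: [7.7, 4.8, -13.5]
opening: 0.454
grip_force: 30.0
```

```bash
python3 st.py
```

```text
t 12.75
eef_pos [533.507   3.382  87.327]
tcp_rot [-3.025  0.     1.797]
ft_force [  7.715   4.754 -13.534]
moment [ 0.941 -1.589  0.035]
opening 0.454
grip_force 30.003
tilt 6.669416625510368 G-B lateral,axial,z [ 0.1 -0.2  1.2] in tool [0.2 0.  1.2] joints [-0.1   0.57  1.84 -0.05  0.85 -0.29]
```

```bash
cat > stub.py <<'E'
import sys
from h import *
c=eyes.read_camera("wrist"); im=c["img"]; save(c,sys.argv[1]+"_raw.png")
th=np.radians(12.9);u=np.array([np.cos(th),np.sin(th)]);v=np.array([-u[1],u[0]]);o=np.array([543.5,-31])
z=122; S=12  # plane at flat height
X0,X1,Y0,Y1=-28,28,120,78
Q=np.float32([px(c,[*(o+x*u+y*v),z]) for x,y in [(X0,Y0),(X1,Y0),(X1,Y1),(X0,Y1)]])
W,Hh=(X1-X0)*S,(Y0-Y1)*S
w=cv2.warpPerspective(im,cv2.getPerspectiveTransform(Q,np.float32([[0,0],[W,0],[W,Hh],[0,Hh]])),(W,Hh),flags=cv2.INTER_CUBIC)
gr=cv2.cvtColor(w,cv2.COLOR_RGB2GRAY).astype(float)
print("x mm",list(range(X0,X1,1)))
for y in (112,108,104,100,96,92): 
    r=int((Y0-y)*S); p=gr[r-12:r+12].mean(0); print(y,[int(p[i*S:(i+1)*S].mean()) for i in range(X1-X0)])
l=cv2.cvtColor(w,cv2.COLOR_RGB2LAB); l[:,:,0]=cv2.createCLAHE(3,(2,2)).apply(l[:,:,0]); l=cv2.cvtColor(l,cv2.COLOR_LAB2BGR)
for x in (-14,0,14): cv2.line(l,((x-X0)*S,0),((x-X0)*S,25),(0,0,255),1); cv2.line(l,((x-X0)*S,Hh-20),((x-X0)*S,Hh),(0,0,255),1)
cv2.imwrite("pics/"+sys.argv[1]+".png",l)
E=np.array(c["extrinsics"])[:3,3]; print("cam lateral",(E[:2]-o)@u,"axial",(E[:2]-o)@v,E[2])
E
python3 stub.py n
```

```text
x mm [-28, -27, -26, -25, -24, -23, -22, -21, -20, -19, -18, -17, -16, -15, -14, -13, -12, -11, -10, -9, -8, -7, -6, -5, -4, -3, -2, -1, 0, 1, 2, 3, 4, 5, 6, 7, 8, 9, 10, 11, 12, 13, 14, 15, 16, 17, 18, 19, 20, 21, 22, 23, 24, 25, 26, 27]
112 [34, 34, 34, 34, 35, 35, 36, 36, 36, 82, 140, 169, 195, 196, 195, 196, 196, 195, 193, 193, 193, 193, 193, 193, 197, 199, 200, 199, 198, 197, 196, 195, 193, 192, 190, 191, 191, 191, 190, 188, 182, 177, 174, 171, 168, 164, 159, 152, 114, 35, 27, 27, 27, 28, 28, 28]
108 [34, 34, 34, 34, 34, 33, 34, 35, 37, 98, 147, 165, 196, 197, 196, 197, 197, 195, 193, 193, 193, 193, 192, 193, 196, 199, 199, 199, 198, 197, 195, 195, 194, 192, 189, 189, 190, 191, 190, 187, 182, 177, 175, 172, 168, 164, 159, 154, 137, 44, 27, 28, 27, 27, 28, 29]
104 [31, 32, 32, 33, 33, 33, 34, 33, 31, 102, 147, 171, 197, 197, 196, 197, 197, 195, 194, 193, 193, 193, 192, 192, 189, 189, 195, 198, 197, 196, 195, 194, 193, 191, 189, 189, 189, 191, 189, 188, 183, 178, 175, 172, 168, 165, 160, 154, 140, 40, 27, 27, 28, 29, 29, 29]
100 [30, 32, 31, 32, 31, 30, 30, 31, 30, 92, 147, 166, 1
[... 151 characters left out ...]
5, 172, 169, 165, 160, 154, 143, 61, 27, 29, 29, 31, 31, 30]
96 [160, 158, 156, 149, 148, 148, 149, 147, 133, 123, 148, 174, 195, 197, 196, 197, 197, 195, 194, 193, 193, 192, 192, 192, 188, 189, 193, 196, 196, 195, 194, 193, 192, 190, 189, 189, 189, 190, 189, 187, 183, 178, 175, 173, 169, 165, 160, 154, 144, 143, 141, 141, 142, 143, 147, 150]
92 [131, 124, 126, 126, 128, 131, 140, 141, 132, 123, 149, 170, 195, 196, 196, 197, 197, 195, 193, 193, 193, 192, 192, 191, 189, 188, 193, 195, 195, 194, 193, 192, 192, 190, 188, 189, 189, 189, 189, 187, 183, 178, 176, 173, 169, 166, 161, 155, 143, 101, 95, 103, 137, 143, 140, 145]
cam lateral 17.50740163559453 axial 105.66593191224284 256.0621976238418
```

The unwrapped profile shows the flat clearly, from -16.1 to +11.5 mm, so it is over-turned to about -6.4°. Turn back +6.4°.

Call:
move_arm:
  plan:
    - [[3.2,0,0],[0,-0.001,0],-1]
    - [[6.4,0,0],[0,-0.0021,-0.0001],-1]
    - [[6.4,0,0],[0,-0.0021,-0.0001],-1]
    - [[6.4,0,0],[0,-0.0021,-0.0001],-1]

```text
t: 13.3
eef_pos: [531.5, 3.0, 87.6]
tcp_rot: [-2.91, -0.0, 1.798]
ft_force: [4.7, 3.4, -4.1]
opening: 0.456
grip_force: 30.0
```

```bash
python3 st.py|tail -3; python3 stub.py p
```

```text
opening 0.456
grip_force 29.998
tilt 13.28056557590581 G-B lateral,axial,z [ 0.2 -0.2  1.1] in tool [0.2 0.  1.1] joints [-0.08  0.61  1.77 -0.08  0.99 -0.26]
x mm [-28, -27, -26, -25, -24, -23, -22, -21, -20, -19, -18, -17, -16, -15, -14, -13, -12, -11, -10, -9, -8, -7, -6, -5, -4, -3, -2, -1, 0, 1, 2, 3, 4, 5, 6, 7, 8, 9, 10, 11, 12, 13, 14, 15, 16, 17, 18, 19, 20, 21, 22, 23, 24, 25, 26, 27]
112 [29, 28, 28, 29, 29, 31, 31, 30, 30, 30, 56, 126, 151, 180, 189, 188, 188, 189, 188, 186, 185, 185, 185, 185, 185, 185, 189, 192, 192, 192, 190, 189, 188, 187, 186, 183, 182, 182, 182, 183, 182, 180, 173, 166, 164, 161, 156, 153, 147, 140, 106, 31, 23, 23, 23, 24]
108 [27, 28, 27, 26, 27, 29, 29, 29, 30, 31, 68, 136, 154, 181, 189, 188, 188, 189, 188, 186, 186, 186, 186, 186, 185, 186, 188, 191, 191, 191, 190, 189, 188, 187, 186, 184, 182, 182, 182, 183, 182, 180, 174, 167, 164, 162, 158, 153, 148, 142, 128, 44, 23, 24, 24, 24]
104 [27, 27, 27, 27, 29, 29, 28, 28, 27, 26, 69, 136, 152, 180, 189, 188, 188, 189, 188, 186, 186, 185, 185, 186, 185, 184, 181, 181, 187, 190, 189, 189, 188, 186, 
[... 294 characters left out ...]
183, 182, 179, 175, 168, 165, 162, 158, 154, 149, 143, 133, 44, 25, 24, 24, 24]
96 [24, 25, 25, 25, 23, 26, 27, 55, 142, 154, 146, 134, 158, 180, 189, 188, 188, 189, 188, 186, 185, 184, 184, 184, 184, 183, 181, 181, 186, 188, 187, 187, 186, 185, 185, 182, 181, 181, 181, 181, 181, 179, 175, 169, 165, 162, 158, 154, 149, 143, 133, 138, 143, 143, 140, 137]
92 [23, 25, 25, 24, 25, 24, 23, 53, 126, 132, 128, 123, 141, 159, 170, 171, 176, 178, 183, 182, 185, 185, 184, 184, 184, 183, 181, 180, 185, 188, 187, 186, 185, 185, 184, 182, 180, 180, 181, 181, 181, 179, 175, 168, 165, 162, 158, 155, 150, 143, 132, 95, 88, 88, 88, 87]
cam lateral 34.73322259572866 axial 105.68254668413047 252.93033609606903
```

Now symmetric about the axis (-14.6 to +13.6), so the flat is up within 1°. Release and rise.

Call:
move_arm:
  plan:
    - [[0,0,0],[0,0,0],1]
    - [[0,0,0],[0,0,0],1]
    - [[0,0,0],[0,0,0],1]
    - [[0,0,0],[0,0,-0.05],1]
    - [[0,0,0],[0,0,-0.11],1]

```text
t: 13.98
eef_pos: [555.5, 8.4, 195.3]
tcp_rot: [-2.905, -0.001, 1.797]
ft_force: [1.3, 1.5, 0.2]
opening: 0.929
grip_force: 0.0
```

Call:
move_arm:
  plan:
    - [[0,0,0],[0,0,-0.05],1]
    - [[-7,0,0],[0,0,-0.05],1]
    - [[-13.3,0,0],[0,0,-0.05],1]
    - [[-13.3,0,0],[0,0,-0.05],1]

```text
t: 14.48
eef_pos: [566.1, 10.7, 244.0]
tcp_rot: [-3.14, 0.0, 1.797]
ft_force: [-0.4, 1.1, -0.0]
opening: 0.995
grip_force: 0.0
```

```bash
python3 st.py; python3 stub.py q
```

```text
t 14.475
eef_pos [566.132  10.741 243.959]
tcp_rot [-3.14   0.     1.797]
ft_force [-0.414  1.086 -0.012]
moment [ 0.042 -0.023  0.042]
opening 0.995
grip_force 0.0
tilt 0.08858251649911368 G-B lateral,axial,z [ 31.4  -0.4 158. ] in tool [  0.4 -31.1 158. ] joints [-0.1   0.38  1.67 -0.    1.1  -0.32]
x mm [-28, -27, -26, -25, -24, -23, -22, -21, -20, -19, -18, -17, -16, -15, -14, -13, -12, -11, -10, -9, -8, -7, -6, -5, -4, -3, -2, -1, 0, 1, 2, 3, 4, 5, 6, 7, 8, 9, 10, 11, 12, 13, 14, 15, 16, 17, 18, 19, 20, 21, 22, 23, 24, 25, 26, 27]
112 [30, 30, 29, 30, 28, 28, 26, 52, 104, 134, 147, 157, 172, 189, 194, 192, 193, 193, 191, 190, 190, 189, 189, 188, 188, 190, 192, 214, 245, 250, 249, 248, 249, 249, 248, 246, 245, 245, 245, 245, 244, 224, 204, 211, 173, 150, 147, 141, 134, 99, 30, 23, 24, 25, 26, 26]
108 [26, 23, 26, 28, 25, 24, 23, 57, 109, 136, 148, 158, 173, 190, 194, 193, 193, 193, 191, 190, 189, 189, 189, 188, 188, 189, 214, 246, 251, 251, 250, 250, 250, 249, 248, 246, 245, 245, 245, 246, 245, 240, 226, 181, 153, 152, 147, 141, 132, 100, 37, 25, 25, 24, 25, 25]
104 [23, 23, 23, 
[... 455 characters left out ...]
 183, 169, 161, 157, 152, 147, 141, 134, 106, 48, 23, 23, 23, 25, 25]
96 [70, 68, 66, 65, 66, 67, 67, 85, 125, 140, 148, 159, 175, 189, 193, 193, 193, 193, 191, 190, 189, 201, 230, 248, 249, 248, 246, 247, 250, 251, 250, 250, 250, 249, 248, 246, 246, 246, 223, 182, 183, 179, 171, 161, 157, 152, 148, 142, 134, 117, 95, 91, 87, 101, 130, 101]
92 [124, 110, 109, 110, 111, 115, 119, 121, 121, 132, 148, 162, 175, 183, 193, 192, 193, 193, 192, 189, 196, 223, 247, 249, 249, 248, 246, 248, 249, 237, 234, 247, 249, 248, 248, 247, 245, 223, 182, 184, 183, 179, 171, 162, 157, 153, 149, 142, 135, 130, 135, 140, 139, 139, 138, 134]
cam lateral 31.42763403017515 axial 105.54914173608651 413.84206403853955
```

Flat still up after release. Back to the knob, bar now at about 194°.

Call:
move_arm:
  plan:
    - [[0,0,-10],[-0.025,-0.01,0],1]
    - [[0,0,-20],[-0.05,-0.02,0],0.5]
    - [[0,0,-30],[-0.0753,-0.0308,0],0]
    - [[0,0,-40],[-0.0753,-0.0308,0],0]
    - [[0,0,-50],[-0.0753,-0.0308,0],0]

```text
t: 15.15
eef_pos: [554.4, -69.8, 242.9]
tcp_rot: [-3.139, -0.004, 2.675]
ft_force: [0.5, -0.7, 0.5]
opening: 0.64
grip_force: 0.0
```

Call:
move_arm:
  plan:
    - [[0,0,-10],[0,0,0],0]
    - [[0,0,-20],[0,0,0],0]
    - [[0,0,-30],[0,0,0],0]
    - [[0,0,-41],[0,0,0],0]
    - [[0,0,-41],[0,0,0],0]

```text
t: 15.78
eef_pos: [554.5, -69.3, 242.9]
tcp_rot: [3.141, -0.004, -2.898]
ft_force: [-0.7, 1.0, 0.5]
opening: 0.502
grip_force: 0.0
```

```bash
python3 st.py; python3 - <<'E'
from h import *
c=eyes.read_camera("wrist"); save(c,"r_raw.png")
r=eyes.cut_out(c,"clamp_knob_grip")[0]; m=r["mask"].astype(np.uint8); print(r["score"],m.sum(),cv2.minAreaRect(cv2.findNonZero(m)),px(c,[553,-69.5,212]))
for row in range(150,300,12):
    x=np.where(m[row])[0]; print(row,(x.min(),x.max()) if len(x) else None)
E
```

```text
t 15.775
eef_pos [554.454 -69.314 242.904]
tcp_rot [ 3.141 -0.004 -2.898]
ft_force [-0.665  1.033  0.484]
moment [0.145 0.002 0.006]
opening 0.502
grip_force 0.0
tilt 0.21428523496732496 G-B lateral,axial,z [  2.2 -75.8 156.9] in tool [  0.2  75.7 156.9] joints [-0.24  0.37  1.68 -0.    1.09 -2.06]
0.88 1904 ((257.5, 208.5), (81.0, 33.0), 90.0) [257.90417788 215.1175402 ]
150 None
162 None
174 (np.int64(248), np.int64(267))
186 (np.int64(246), np.int64(270))
198 (np.int64(241), np.int64(274))
210 (np.int64(243), np.int64(271))
222 (np.int64(248), np.int64(268))
234 (np.int64(248), np.int64(267))
246 (np.int64(249), np.int64(264))
258 None
270 None
282 None
294 None
```

Call:
move_arm:
  plan:
    - [[0,0,0],[0.0013,0,0.03],0]
    - [[0,0,0],[0.0013,0,0.054],0]
    - [[0,0,0],[0.0013,0,0.054],-1]
    - [[0,0,0],[0.0013,0,0.054],-1]
    - [[0,0,0],[0.0013,0,0.054],-1]

```text
t: 16.5
eef_pos: [553.2, -69.7, 190.3]
tcp_rot: [-3.141, -0.0, -2.898]
ft_force: [0.2, -0.5, -0.6]
opening: 0.238
grip_force: 0.0
```

Call:
move_arm:
  plan:
    - [[0,0,0],[0,0,0],-1]
    - [[0,0,0],[0,0,0],-1]
    - [[0,0,0],[0,0,0],-1]

```text
t: 16.88
eef_pos: [553.0, -69.7, 190.0]
tcp_rot: [-3.141, -0.001, -2.898]
ft_force: [-2.2, -0.3, 6.0]
opening: 0.144
grip_force: 30.0
```

```bash
python3 st.py
```

```text
t 16.875
eef_pos [553.005 -69.708 189.988]
tcp_rot [-3.141e+00 -1.000e-03 -2.898e+00]
ft_force [-2.163 -0.279  5.968]
moment [ 0.083  0.095 -0.334]
opening 0.144
grip_force 29.981
tilt 0.03377900824796874 G-B lateral,axial,z [  0.6 -75.8 104. ] in tool [ -0.9  75.9 104. ] joints [-0.24  0.42  1.76 -0.    0.96 -2.06]
```

Tighten: clockwise, +86° to the stop.

Call:
move_arm:
  plan:
    - [[0,0,10],[0,0,0],-1]
    - [[0,0,20],[0,0,0],-1]
    - [[0,0,30],[0,0,0],-1]
    - [[0,0,40],[0,0,0],-1]
    - [[0,0,50],[0,0,0],-1]

```text
t: 17.5
eef_pos: [553.0, -69.9, 190.0]
tcp_rot: [-3.14, 0.0, 2.508]
ft_force: [-0.3, -1.5, 6.1]
opening: 0.146
grip_force: 30.0
```

Call:
move_arm:
  plan:
    - [[0,0,8],[0,0,0],-1]
    - [[0,0,16],[0,0,0],-1]
    - [[0,0,24],[0,0,0],-1]
    - [[0,0,30],[0,0,0],-1]
    - [[0,0,30],[0,0,0],-1]

```text
t: 18.12
eef_pos: [552.9, -70.0, 190.0]
tcp_rot: [-3.14, 0.001, 1.988]
ft_force: [-1.1, -2.0, 5.8]
opening: 0.144
grip_force: 30.0
```

```bash
python3 st.py
```

```text
t 18.125
eef_pos [552.901 -69.956 189.994]
tcp_rot [-3.140e+00  1.000e-03  1.988e+00]
ft_force [-1.128 -2.021  5.777]
moment [-0.284  0.291 -0.072]
opening 0.144
grip_force 29.969
tilt 0.05666387879540249 G-B lateral,axial,z [  0.4 -76.1 104. ] in tool [ 74.8  14.2 103.9] joints [-0.24  0.42  1.76 -0.    0.96 -0.66]
```

Call:
move_arm:
  plan:
    - [[0,0,4],[0,0,0],-1]
    - [[0,0,7],[0,0,0],-1]
    - [[0,0,9],[0,0,0],-1]
    - [[0,0,10],[0,0,0],-1]
    - [[0,0,10],[0,0,0],-1]

```text
t: 18.75
eef_pos: [552.9, -70.0, 190.0]
tcp_rot: [-3.14, 0.001, 1.816]
ft_force: [-0.7, -2.4, 5.8]
opening: 0.149
grip_force: 30.6
```

```bash
python3 st.py
```

```text
t 18.75
eef_pos [552.907 -69.992 190.006]
tcp_rot [-3.140e+00  1.000e-03  1.816e+00]
ft_force [-0.748 -2.358  5.761]
moment [-0.306  0.25   0.702]
opening 0.149
grip_force 30.618
tilt 0.06768886260293706 G-B lateral,axial,z [  0.4 -76.1 104. ] in tool [ 76.2   1.2 103.9] joints [-0.24  0.42  1.76 -0.    0.96 -0.49]
```

Stop reached (span 92° including pad compliance, 0.7 N m as at the other stop). Release, rise and check.

Call:
move_arm:
  plan:
    - [[0,0,0],[0,0,0],0]
    - [[0,0,0],[0,0,0],0]
    - [[0,0,0],[0,0,0],0]
    - [[0,0,0],[0,0,-0.04],0.5]
    - [[0,0,0],[0,0,-0.09],1]

```text
t: 19.38
eef_pos: [552.5, -69.5, 279.6]
tcp_rot: [-3.138, -0.001, 1.815]
ft_force: [0.3, -0.3, 0.0]
opening: 0.618
grip_force: 0.0
```

Call:
move_arm:
  plan:
    - [[0,0,0],[0.02,0,-0.03],1]
    - [[0,0,0],[0.02,0,-0.05],1]
    - [[0,0,0],[0.02,0,-0.05],1]

```text
t: 19.75
eef_pos: [548.4, -50.1, 330.3]
tcp_rot: [3.141, 0.001, 1.815]
ft_force: [-0.5, 0.9, -0.4]
opening: 0.933
grip_force: 0.0
```

```bash
python3 st.py; python3 stub.py s | sed -n 3,5p; python3 - <<'E'
from h import *
c=eyes.read_camera("wrist"); im=c["img"]
e=[px(c,[553+s*26*np.cos(np.radians(107)),-69.7+s*26*np.sin(np.radians(107)),212]) for s in(-1,1)]
print(e); r=eyes.cut_out(c,"clamp_knob_grip")[0]; print(r["score"],cv2.minAreaRect(cv2.findNonZero(r["mask"].astype(np.uint8))))
cv2.imwrite("pics/t.png",cv2.resize(im,(800,600),interpolation=cv2.INTER_CUBIC)[:,:,::-1])
E
```

```text
t 19.75
eef_pos [548.436 -50.074 330.341]
tcp_rot [3.141e+00 1.000e-03 1.815e+00]
ft_force [-0.546  0.922 -0.44 ]
moment [-0.018 -0.043  0.022]
opening 0.933
grip_force 0.0
tilt -0.03221539508072973 G-B lateral,axial,z [  0.5 -55.7 244.3] in tool [ 55.9   0.4 244.3] joints [-0.21  0.28  1.57 -0.    1.28 -0.46]
108 [36, 36, 38, 37, 34, 64, 123, 166, 183, 196, 209, 222, 238, 248, 250, 249, 250, 249, 249, 248, 247, 247, 247, 247, 247, 247, 248, 249, 249, 249, 249, 248, 247, 246, 244, 243, 242, 242, 242, 242, 241, 234, 217, 201, 194, 183, 170, 149, 84, 26, 32, 33, 34, 34, 33, 33]
104 [25, 27, 27, 28, 32, 57, 104, 141, 151, 155, 175, 204, 227, 240, 244, 244, 246, 250, 249, 249, 249, 248, 248, 247, 246, 245, 244, 246, 248, 249, 249, 248, 247, 246, 245, 243, 242, 242, 242, 242, 242, 234, 216, 201, 194, 184, 169, 137, 79, 30, 32, 33, 32, 33, 34, 34]
100 [20, 20, 20, 19, 19, 43, 89, 123, 131, 135, 145, 156, 169, 181, 184, 185, 196, 208, 220, 238, 243, 242, 241, 241, 242, 245, 245, 246, 248, 249, 249, 248, 247, 246, 245, 244, 243, 243, 243, 243, 242, 235, 219, 204, 194, 184, 170, 139, 85, 35, 32, 37, 38, 37, 35, 34]
[array([259.16243866, 231.31165915]), array([256.42900569, 180.07216403])]
0.83 ((257.0, 203.0), (56.0, 24.0), 90.0)
```

View pics/t.png

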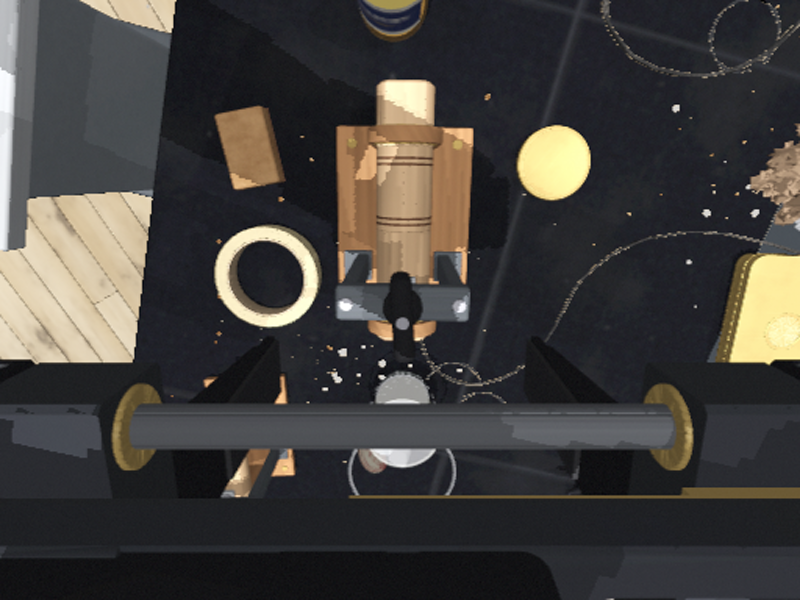

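The picture shows the knob at (402,320) turned along the handle, the flat symmetric on the stub at (405,100), and the bystanders unmoved. Hand in.

```bash
python3 -c "
from cell import env; print(env.job_done())"
```

```text
the job is handed in; nothing more can be done
None
```

The job is handed in: I loosened the clamp to its stop, turned the flat to within about 1° of straight up, and tightened the knob to its stop. The gripper is clear of everything, and the bystanders looked unmoved in the last picture. The verdict was not shown.

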